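Key the light-shield cap onto the colorimeter and hold it down for the reading

ROBOT

A 7-joint arm with a two-finger parallel gripper is mounted at the origin on the work surface. World frame = base frame: x ahead of the robot, y to its left, z up, the work surface at z = 0. Lengths are in mm, angles in rad, forces in N, time in s.
With the tool pointing down it reaches from about 400 to 900 mm from the base axis. Payload 5.6 kg.
Tool frame: the origin (TCP) lies midway between the tips of the shut fingers; the grasp point (between the pads) lies 19 mm behind it; x points along the fingers, y is the direction in which the jaws open and shut, and the axes are right-handed (so a half turn about x gives the same grasp; the last joint's range is limited). The gripper opens to 92 mm and grips with 3 to 60 N. Pads are 20 mm wide; open, the fingers measure 128 mm over their backs; the gripper's body (75 mm by 189 mm) begins 69 mm behind the grasp point.
Start: joints at [1.098, 0.468, -0.012, 1.603, 0.006, 1.071, -0.056], TCP at [270.808, -590.909, 178.992] pointing down, gripper open.
Joint ranges: [-2.53, 2.53], [-0.31, 2.02], [-1.57, 1.55], [0.28, 2.44], [-1.29, 4.43], [0.15, 1.84], [-2.92, 2.92]. Speed limits (rad/s): [2.57, 2.57, 3.14, 3.14, 3.14, 3.14, 3.14].

INTERFACE

Orientations are given as a rotation vector (axis times angle).
In Python, from cell import robot, grip, kin, viewer gives the robot as it stands. Calls block until the motion is done:
- robot.movep(position, orientation): joint-space move of the TCP to a pose.
- robot.servo_line(position, feed=150, rotation=None): straight line of the TCP; rotation=None keeps the orientation; feed is the mean speed in mm/s.
- robot.goto_joints(angles): joint-space move.
- grip(opening, newtons=None): opening from 0.0 (shut) to 1.0 (fully open); newtons is the grip in N (None keeps the last); returns when the fingers have stopped.
- robot.hold(seconds).
- kin.ik(position, orientation): joint angles nearest the present ones, or None.
- robot.observe(): the state.
- viewer.read_camera(name): name is "scene" or "top"; returns the picture (384x512x3 uint8, red, green, blue); there is no depth.
- viewer.camera_info(name): a dict with "camera_matrix" (3x3 intrinsics, pixels), "k1" (the pictures are not rectified: a ray, as slopes to the right and down, at radius r is drawn at 1 + k1 r^2 times it, then the intrinsics apply), "R" (3x3) and "t" (3): a world point X has camera coordinates R X + t. Camera axes: x right, y down, z forward; pixel columns grow to the right and rows downward; lengths in mm; the calibration is good to about 2 mm. A picture is of the moment at which its call begins. camera_info takes no time and is no camera call.
A pose or a line that the arm cannot do raises robot.IKError and nothing moves.
- robot.job_done(): hands the job in, once; it reports no verdict.
Trained networks look in the newest picture that a camera, given by its name, has taken for a name from the list of things; names that differ only in an ending like _2 or _b are one class to them, and where a whole thing is asked for, a point or a joint stands for the part that bears it (a point fixed in the world has none). Each returns a list of dicts, best first, with "confidence" (0 to 1); they miss things now and then, are a little off and sometimes report something else, mostly with a low value. They report only what shows in the picture. A call takes as long as a camera call. They do not tell look-alikes from the thing itself.
- viewer.silhouettes(name, camera): "mask" (384x512 bool, what is visible of it).
- viewer.pinpoint(name, camera): "at" ([x, y, z] in mm, in the coordinates of the camera as it stood for that picture, good to about 4 mm: a listed point, or the origin of a listed thing).
The state is a dict: "t": time; "joints": joint angles; "joint_velocities": joint speeds; "joint_torque": joint torques, N m; "tcp_pos": TCP position; "tcp_rot": TCP orientation; "contact_force": force on the tool from outside, world axes, zero at the start; "wrist_torque": the same for the moment, N m; "grip_width": opening from 0.0 (shut) to 1.0 (fully open).
Only numpy, scipy, OpenCV 4.12 (cv2) and the standard library are available. Lean on these libraries where they do the work, as an engineer would, in place of code of your own. Each camera call takes 0.05 s, during which the arm holds its last target. There are 200 camera calls.

TASK

Pick up the dark knurled cap from the bench and set it over the round turret on the white colorimeter, then turn it until the keyways hidden inside it drop over the turret's pins. Push it fully home on the meter's deck against the spring and finish while still holding it pressed down there with the gripper, for the reading; leave the other labware where it stands.

Things in the scene. Friction and masses are not known exactly. Their poses are not given: they have to be found in the camera images.
- cap_center (a point): Centre, half-way up, of the loose dark knurled cap standing open side down on the bench: 56 mm diameter over the knurling, 46 mm high, closed flat top 6 mm thick, about 150 g. z is its axis, up. Nothing on the outside marks the keyways.
- cap_rim (a point): Centre of the cap's lower rim, 23 mm below its centre. Here opens a 38 mm bore, 40 mm deep, with three keyways 120 degrees apart, 9.5 mm wide, reaching 24.5 mm from the axis and as deep as the bore, hidden from outside and above. One lies along this point's x axis, which points anywhere.
- well (a point): Centre of the turret's foot, level with the deck (70 mm above the bench) of the fixed white colorimeter, 220 x 170 mm; z up, x from display to turret. Turret: aluminium post 35 mm in diameter, 34 mm high, its top 9 mm tapering to 26 mm. With the cap fully home its rim meets the deck, its centre 23 mm above this point.
- pins (a point): On the turret's axis, 15 mm above the deck, level with three radial pins, 6 mm thick, 120 degrees apart, ending 23 mm from the axis. Their direction differs every time and is NOT given by this point's axes; seen from above until covered. A cap out of line rests on them, centre 41 mm above the deck; within 0.08 rad of in line it drops. At most a third of a turn, either way, is needed.
- plunger (a joint): Spring plunger, 14 mm thick, sticking up from the turret's top to 45 mm above the deck. 0 = up; grows in m as it is pushed down (stop at 0.006). The cap's ceiling meets it with the rim 5 mm above the deck; cap fully home: 0.005. Spring about 5 N at first, 9 N with the cap home, so a cap let go rises 5 mm by itself.
- beaker: Clear plastic beaker, 68 mm wide, 75 mm high, loose on the bench; leave alone. Origin at the centre of its underside.
- strips: White test-strip tube with a blue lid, 28 mm wide, 85 mm high, loose; leave alone. Origin at the centre of its underside.
- dish: Closed glass petri dish, 93 mm wide, 20 mm high, loose; leave alone. Origin at the centre of its underside.
- cylinder: Clear measuring cylinder, 25 mm wide on a 56 mm foot, 158 mm high, loose, to the left of the meter; leave alone. Origin at the centre of its underside.
Mind the look-alikes: they are no part of the job. What is shaped like the part that bears cap_center but blue, green or orange is not meant.

How it is judged:
By the outcome, as a careful person would: the job done as asked, in the order asked, and still so for the second after the job is handed in, while the arm keeps its last pose, push and grip.
It also fails if it takes over 51 s, if anything falls off the work surface, if the arm or the gripper's body presses on something with over 40 N, if the wrist force passes 120 N, or if a joint passes its speed limit or range.

## Working session

There is one attempt and no reset: what is moved stays moved. The work goes in short steps, each a Python script; the robot and the scene stay as the last script left them, time stands still between calls to the robot, and variables do not carry over. Pictures are saved under pics/ and viewed, about 8 in all and at most 12, crops included, and the job is handed in when it is done.

```bash
ls; mkdir -p pics
cat > h.py <<'E'
import numpy as np, cv2
from cell import robot, grip, kin, viewer
def snap(cam,name,crop=None,scale=1):
    im=viewer.read_camera(cam); out=im
    if crop: x0,y0,x1,y1=crop; out=im[y0:y1,x0:x1]
    out=cv2.resize(out,None,fx=scale,fy=scale,interpolation=cv2.INTER_CUBIC)
    cv2.imwrite('pics/'+name,out[:,:,::-1]); return im
def proj(cam,X):
    c=viewer.camera_info(cam); p=np.array(c['R'])@np.array(X,float)+np.array(c['t']).ravel()
    s=p[:2]/p[2]; s=s*(1+c['k1']*(s@s)); K=np.array(c['camera_matrix'])
    return K[:2,:2]@s+K[:2,2]
def unproj(cam,uv,z):
    c=viewer.camera_info(cam); K=np.array(c['camera_matrix'])
    d=np.linalg.solve(K[:2,:2],np.array(uv,float)-K[:2,2]); s=d.copy()
    for _ in range(30): s=d/(1+c['k1']*(s@s))
    R=np.array(c['R']);t=np.array(c['t']).ravel(); o=-R.T@t; r=R.T@np.array([s[0],s[1],1])
    return o+r*(z-o[2])/r[2]
def toworld(cam,p):
    c=viewer.camera_info(cam); return np.array(c['R']).T@(np.array(p)-np.array(c['t']).ravel())
E
python3 - <<'E'
from h import *
ims=[snap(c,'a_%s.png'%c) for c in('scene','top')]
for c in('scene','top'):
    i=viewer.camera_info(c);print(c,np.round(-np.array(i['R']).T@np.array(i['t']).ravel()),i['k1'],i['camera_matrix'])
    for n in('cap_center','well','pins','beaker','strips','dish','cylinder'):
        for d in viewer.pinpoint(n,c): 
            w=toworld(c,d['at']); print(n,round(d['confidence'],2),np.round(w),np.round(proj(c,w)))
o=robot.observe();print(o['t'],o['tcp_rot'],o['grip_width'],o['contact_force'])
cv2.imwrite('pics/a_both.png',np.hstack(ims)[:,:,::-1][:, :])
E
```

```text
pics
scene [986. 715. 811.] -0.12058314207302531 [[390.74258326   0.         256.29258226]
 [  0.         390.74258326 190.23228281]
 [  0.           0.           1.        ]]
cap_center 0.79 [ 578. -340.   21.] [191. 154.]
cap_center 0.75 [ 477. -415.   23.] [207. 135.]
cap_center 0.65 [ 362. -324.   23.] [246. 136.]
cap_center 0.64 [ 478. -306.   20.] [221. 150.]
well 0.84 [587.  96.  74.] [258. 218.]
pins 0.94 [585.  99.  81.] [259. 217.]
beaker 0.91 [ 549. -192.   -3.] [220. 179.]
strips 0.56 [ 710. -124.   -2.] [184. 209.]
dish 0.65 [ 704. -327.   -0.] [160. 174.]
cylinder 0.84 [547. 433.   3.] [352. 318.]
top [4.630e+02 1.000e+00 1.315e+03] -0.08346077647468454 [[399.65649015   0.         252.53399307]
 [  0.         399.65649015 186.67484292]
 [  0.           0.           1.        ]]
cap_center 0.81 [ 480. -411.   23.] [386. 213.]
cap_center 0.8 [ 363. -324.   27.] [360. 249.]
cap_center 0.79 [ 478. -310.   24.] [355. 213.]
cap_center 0.75 [ 580. -343.   21.] [364. 182.]
well 0.86 [590.  98.  70.] [227. 179.]
pins 0.72 [587. 100.  82.] [226. 179.]
beaker 0.81 [ 545. -191.    1.] [317. 194.]
strips 0.55 [ 716. -124.    1.] [296. 143.]
dish 0.6 [ 700. -323.    1.] [355. 147.]
cylinder 0.75 [551. 430.  -1.] [130. 193.]
0.8 [ 1.98391026  0.43292658 -1.98387337] 1.002561935989898 [ 0.46358795 -0.21232517 -1.08681532]
```

Run:
```python
import cv2,numpy as np
a=cv2.imread('pics/a_scene.png');b=cv2.imread('pics/a_top.png')
A=cv2.resize(a[100:340,120:400],None,fx=1.4,fy=1.4)
B=cv2.resize(b[110:290,100:430],None,fx=1.2,fy=1.2)
c1=cv2.resize(a[110:180,160:270],None,fx=3.6,fy=3.6,interpolation=2)
c2=cv2.resize(b[155:205,200:255],None,fx=7,fy=7,interpolation=2)
cv=np.zeros((600,800,3),np.uint8)
cv[:336,:392]=A; cv[:216,396:792]=B; cv[345:345+252,:396]=c1; cv[230:230+350,400:785]=c2
cv2.imwrite('pics/m1.png',cv)
```

```text
(no output)
```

View pics/m1.png

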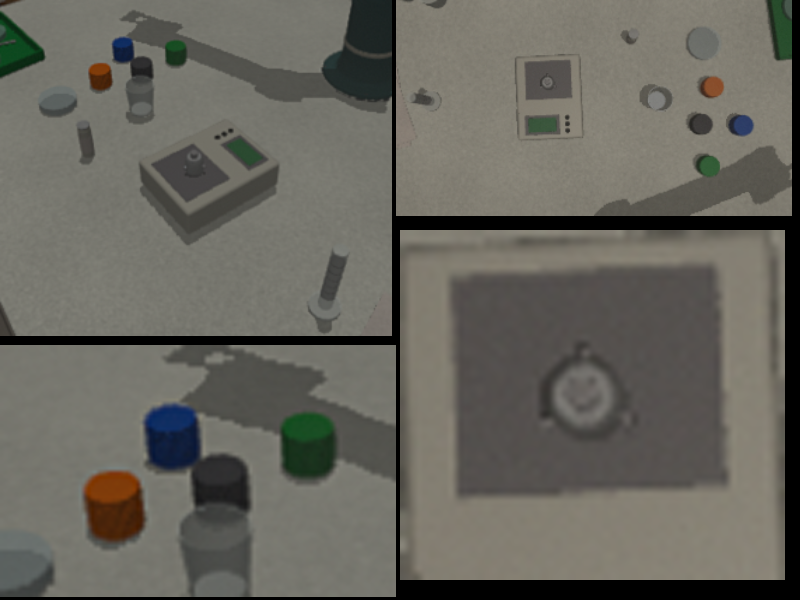

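The wanted cap is the dark one at top (355,213) / scene (221,150). The look-alikes in the top picture are orange (364,182), blue (386,213) and green (360,249). The turret is at top (226,179), with its pins visible. Next I refine the cap and turret positions from the silhouettes, with a close crop.

Run:
```python
from h import *
from scipy.optimize import least_squares
from scipy.spatial.transform import Rotation as Ro
th=np.linspace(0,2*np.pi,40,endpoint=False)
def cyl(x,y,r,z0,z1): return [(x+r*np.cos(a),y+r*np.sin(a),z) for a in th for z in(z0,z1)]
def cen(cam,pts):
    p=np.array([proj(cam,q) for q in pts]); h=cv2.convexHull((p*1).astype(np.float32)); m=cv2.moments(h); return np.array([m['m10']/m['m00'],m['m01']/m['m00']]),m['m00']
def fit(cam,mask,g,r,z0,z1):
    v,u=np.nonzero(mask); c=np.array([u.mean(),v.mean()])
    s=least_squares(lambda p:cen(cam,cyl(*p,r,z0,z1))[0]-c,g,diff_step=1e-3)
    return np.round(s.x,1),len(u),round(cen(cam,cyl(*s.x,r,z0,z1))[1])
ims={c:viewer.read_camera(c) for c in('scene','top')}
for cam in ims:
    for d in viewer.silhouettes('cap_center',cam):
        m=d['mask']; print(cam,'cap',round(d['confidence'],2),np.round(ims[cam][m].mean(0)),fit(cam,m,[478,-308],28,0,46))
    for d in viewer.silhouettes('plunger',cam):
        m=d['mask']; v,u=np.nonzero(m);print(cam,'pl',round(d['confidence'],2),u.mean(),v.mean(),fit(cam,m,[587,98],7,104,115))
    for d in viewer.pinpoint('plunger',cam): print('pp plunger',d)
R=Ro.from_rotvec(robot.observe()['tcp_rot']).as_matrix();print(np.round(R,2))
t=cv2.resize(ims['top'][164:194,211:241],None,fx=13,fy=13,interpolation=2)
s=cv2.resize(ims['scene'][197:227,244:274],None,fx=13,fy=13,interpolation=2)
cc=cv2.resize(ims['top'][193:233,335:375],None,fx=5,fy=5,interpolation=2)
cv=np.zeros((592,790,3),np.uint8);cv[:390,:390]=t;cv[:390,400:]=s;cv[392:,:200]=cc
for cam,(ox,oy),k in(('top',(211,164),0),('scene',(244,197),400)):
    for z in(70,104,115):
        p=(proj(cam,[587,98,z])-[ox,oy]+.5)*13; cv2.circle(cv,(int(p[0]+k),int(p[1])),3,(255,0,0),1)
cv2.imwrite('pics/m2.png',cv[:,:,::-1])
```

```text
scene cap 0.8 [26. 59. 31.] (array([ 369.4, -318.4]), 224, 263)
scene cap 0.8 [94. 47. 14.] (array([ 580.1, -337.9]), 276, 294)Traceback (most recent call last):
  File "<stdin>", line 15, in <module>
  File "<stdin>", line 10, in fit
    return func(*args, **kwargs)
    vector_fun = VectorFunction(
        fun_wrapped,
    ...<6 lines>...
        workers=workers
    )
    self.J, dct = approx_derivative(
                  ~~~~~~~~~~~~~~~~~^
        self.fun_wrapped, self.x, f0=self.f, **finite_diff_options
        ^^^^^^^^^^^^^^^^^^^^^^^^^^^^^^^^^^^^^^^^^^^^^^^^^^^^^^^^^^
    )
    ^
    J, _nfev = _dense_difference(fun_wrapped, x0, f0, h,
               ~~~~~~~~~~~~~~~~~^^^^^^^^^^^^^^^^^^^^^^^^
                             use_one_sided, method,
                             ^^^^^^^^^^^^^^^^^^^^^^
                             mf)
                             ^^^
    df = [f_eval - f0 for f_eval in f_evals]
                                    ^^^^^^^
    f = np.atleast_1d(self.fun(x, *self.args, **self.kwargs))
                      ~~~~~~~~^^^^^^^^^^^^^^^^^^^^^^^^^^^^^^
    return np.atleast_1d(self.fun(x))
                         ~~~~~~~~^^^
    return self.f(x, *self.args, **self.kwargs)
           ~~~~~~^^^^^^^^^^^^^^^^^^^^^^^^^^^^^^
  File "<stdin>", line 10, in <lambda>
  File "<stdin>", line 7, in cen
  File "h.py", line 9, in proj
    c=viewer.camera_info(cam); p=np.array(c['R'])@np.array(X,float)+np.array(c['t']).ravel()
ValueError: time passes only in moves, steps and waits
```

```bash
python3 - <<'E'
s=open('h.py').read()
s=s.replace("viewer.camera_info(cam)","info(cam)").replace("def snap","import functools\n@functools.lru_cache\ndef info(cam): return viewer.camera_info(cam)\ndef snap",1)
s+='''
from scipy.optimize import least_squares
from scipy.spatial.transform import Rotation as Ro
th=np.linspace(0,2*np.pi,40,endpoint=False)
def cyl(x,y,r,z0,z1): return [(x+r*np.cos(a),y+r*np.sin(a),z) for a in th for z in(z0,z1)]
def cen(cam,pts):
    h=cv2.convexHull(np.array([proj(cam,q) for q in pts],np.float32)); m=cv2.moments(h); return np.array([m['m10']/m['m00'],m['m01']/m['m00']]),m['m00']
def fit(cam,mask,g,r,z0,z1):
    v,u=np.nonzero(mask); c=np.array([u.mean(),v.mean()])
    s=least_squares(lambda p:cen(cam,cyl(*p,r,z0,z1))[0]-c,g,diff_step=1e-3)
    return np.round(s.x,1),len(u),round(cen(cam,cyl(*s.x,r,z0,z1))[1])
'''
open('h.py','w').write(s)
E
python3 - <<'E'
from h import *
ims={c:viewer.read_camera(c) for c in('scene','top')}
for cam in ims:
    for d in viewer.silhouettes('cap_center',cam):
        m=d['mask']; print(cam,'cap',round(d['confidence'],2),np.round(ims[cam][m].mean(0)),fit(cam,m,[478,-308],28,0,46))
    for d in viewer.silhouettes('plunger',cam):
        m=d['mask']; v,u=np.nonzero(m);print(cam,'pl',round(d['confidence'],2),u.mean(),v.mean(),fit(cam,m,[587,98],7,104,115))
R=Ro.from_rotvec(robot.observe()['tcp_rot']).as_matrix();print(np.round(R,2))
t=cv2.resize(ims['top'][164:194,211:241],None,fx=13,fy=13,interpolation=2)
s=cv2.resize(ims['scene'][197:227,244:274],None,fx=13,fy=13,interpolation=2)
cc=cv2.resize(ims['top'][193:233,335:375],None,fx=5,fy=5,interpolation=2)
cv=np.zeros((592,790,3),np.uint8);cv[:390,:390]=t;cv[:390,400:]=s;cv[392:,:200]=cc
for cam,(ox,oy),k in(('top',(211,164),0),('scene',(244,197),400)):
    for z in(70,104,115):
        p=(proj(cam,[587,98,z])-[ox,oy]+.5)*13; cv2.circle(cv,(int(p[0]+k),int(p[1])),3,(255,0,0),1)
cv2.imwrite('pics/m2.png',cv[:,:,::-1])
print(robot.observe()['t'])
E
```

```text
scene cap 0.87 [95. 50. 18.] (array([ 580.7, -337.4]), 297, 294)
scene cap 0.79 [36. 64. 39.] (array([ 369.3, -320.4]), 289, 262)
scene cap 0.66 [28. 43. 75.] (array([ 474.3, -416.2]), 270, 255)
scene cap 0.63 [43. 42. 43.] (array([ 473.5, -313.5]), 210, 282)
scene pl 0.4 160.88333333333333 171.50625 (array([ 736.4, -194.3]), 480, 25)
scene pl 0.2 355.62821948488244 303.45912653975364 (array([575.5, 448.8]), 893, 51)
top cap 0.84 [121.  72.  44.] (array([ 579.3, -337.1]), 283, 296)
top cap 0.63 [43. 56. 91.] (array([ 474., -414.]), 253, 309)
top cap 0.58 [50. 84. 52.] (array([ 367., -322.]), 288, 302)
top cap 0.5 [58. 56. 54.] (array([ 479.2, -305.3]), 242, 292)
[[-0.    0.42 -0.91]
 [-0.   -0.91 -0.42]
 [-1.    0.    0.  ]]
1.25
```

View pics/m2.png

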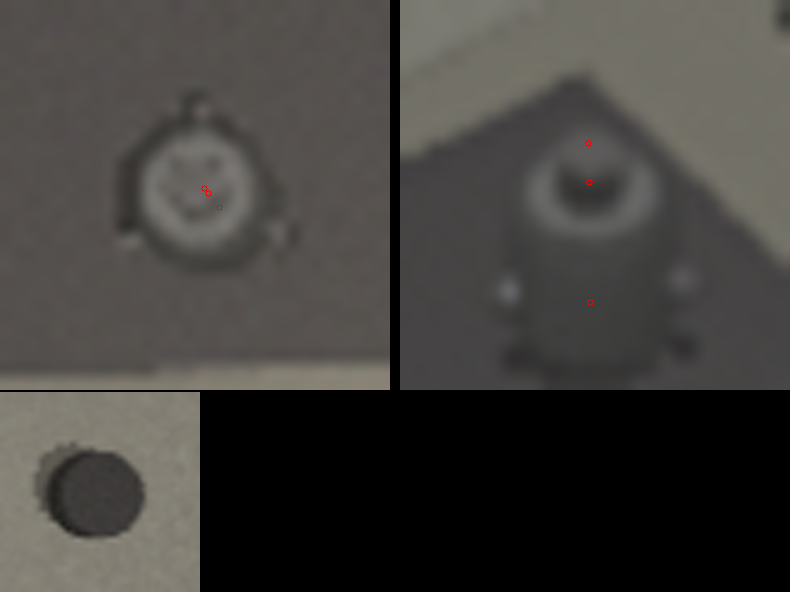

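The crop confirms the dark cap with nothing beside it. The turret's bright ring is at (199,186) in the left crop, about 2 mm off my marker in +x and +y, so I take the turret as (588.3, 99.6). Next I check the wrist range for both yaw choices.

```bash
cat >> h.py <<'E'
def rv(a):
    c,s=np.cos(a),np.sin(a); return Ro.from_matrix(np.array([[0,c,s],[0,s,-c],[-1,0,0]])).as_rotvec()
E
python3 - <<'E'
from h import *
print(robot.observe()['joints'])
for P in([478,-308,7],[588.3,99.6,77]):
    for d in range(-180,181,18):
        q=kin.ik(P,rv(np.radians(d))); print(P[0],d,None if q is None else np.round(q,2))
E
```

```text
[ 1.09800263  0.46752652 -0.01159089  1.60268062  0.00598738  1.07136278
 -0.05633809]
478 -180 [ 0.29  0.57  0.29  1.93 -0.25  0.67 -2.41]
478 -162 [ 0.34  0.57  0.23  1.93 -0.2   0.66 -2.14]
478 -144 [ 0.39  0.57  0.16  1.93 -0.14  0.66 -1.88]
478 -126 [ 0.44  0.56  0.09  1.92 -0.08  0.66 -1.62]
478 -108 [ 0.49  0.56  0.03  1.92 -0.03  0.66 -1.35]
478 -90 [ 0.53  0.56 -0.02  1.92  0.02  0.66 -1.07]
478 -72 [ 0.57  0.57 -0.08  1.91  0.07  0.66 -0.8 ]
478 -54 [ 0.62  0.57 -0.13  1.91  0.11  0.67 -0.53]
478 -36 [ 0.66  0.58 -0.18  1.91  0.16  0.67 -0.25]
478 -18 [ 0.7   0.58 -0.24  1.91  0.21  0.68  0.02]
478 0 [ 0.74  0.59 -0.29  1.9   0.25  0.69  0.3 ]
478 18 [ 0.78  0.6  -0.34  1.9   0.3   0.69  0.58]
478 36 [ 0.83  0.61 -0.41  1.9   0.36  0.71  0.84]
478 54 [ 0.87  0.62 -0.46  1.89  0.4   0.72  1.12]
478 72 [ 0.91  0.63 -0.51  1.89  0.45  0.73  1.4 ]
478 90 [ 0.95  0.65 -0.58  1.89  0.51  0.75  1.66]
478 108 [ 1.    0.67 -0.64  1.89  0.57  0.77  1.93]
478 126 [ 1.38  1.13 -1.34  1.86  1.19  1.24  1.83]
478 144 [ 1.38  1.13 -1.34  1.86  1.19  1.24  2.14]
478 162 [ 0.24  0.58  0.36 
[... 508 characters left out ...]
1.43]
588.3 -36 [ 0.16  0.56 -0.51  1.79  0.35  0.88 -1.14]
588.3 -18 [ 0.19  0.57 -0.55  1.79  0.38  0.88 -0.85]
588.3 0 [ 0.23  0.59 -0.6   1.79  0.42  0.9  -0.56]
588.3 18 [ 0.27  0.61 -0.67  1.78  0.46  0.91 -0.29]
588.3 36 [ 0.3   0.62 -0.71  1.78  0.49  0.92  0.  ]
588.3 54 [ 0.32  0.64 -0.75  1.78  0.52  0.93  0.3 ]
588.3 72 [ 0.35  0.65 -0.78  1.78  0.55  0.95  0.59]
588.3 90 [ 0.34  0.65 -0.78  1.78  0.55  0.94  0.91]
588.3 108 [ 0.34  0.65 -0.77  1.78  0.55  0.94  1.22]
588.3 126 [ 0.61  1.   -1.33  1.76  1.03  1.27  1.2 ]
588.3 144 [ 0.61  1.   -1.33  1.76  1.03  1.27  1.52]
588.3 162 [ 0.61  1.   -1.33  1.76  1.03  1.27  1.83]
588.3 180 [ 0.61  1.   -1.33  1.76  1.03  1.27  2.15]
```

Run:
```python
from h import *
A,B=np.radians(36),np.radians(-54)
def st(n): o=robot.observe(); print(n,round(o['t'],2),np.round(o['tcp_pos'],1),round(o['grip_width'],3),np.round(o['contact_force'],1))
P=[478,-308]
robot.movep(P+[110],rv(A)); st('over')
robot.servo_line(P+[7],feed=150); st('down')
grip(0.0,8); st('g1')
grip(0.85); 
robot.servo_line(P+[7.],feed=100,rotation=rv(B)); st('turn')
grip(0.0,45); st('g2')
robot.servo_line(P+[60],feed=150); st('lift')
```

```text
over 2.59 [ 477.5 -309.6  110.1] 1.001 [-0.4 -1.1  0.2]
down 3.42 [ 478.6 -308.4    7.7] 1.005 [ 0.2 -0.7  0.2]
g1 4.09 [ 478.2 -308.     7.2] 0.578 [0.6 1.3 1.1]
turn 6.35 [ 478. -308.    7.] 0.85 [-0.2  0.7  0.2]
g2 6.88 [ 477.9 -308.1    7. ] 0.562 [-0.2  0.6  0.9]
lift 7.38 [ 477.8 -307.9   59.8] 0.564 [-0.7  0.5 -1.3]
```

Run:
```python
from h import *
def st(n): o=robot.observe(); print(n,round(o['t'],2),np.round(o['tcp_pos'],1),round(o['grip_width'],3),np.round(o['contact_force'],1))
B=np.radians(-54); T=[588.3,99.6]
robot.servo_line([478,-308,170],feed=200)
robot.movep(T+[170],rv(B)); st('over')
robot.servo_line(T+[135],feed=100); robot.hold(.3); st('hover')
print(robot.observe()['joints'])
ims={c:viewer.read_camera(c) for c in('scene','top')}
z=robot.observe()['tcp_pos'][2]-7
for cam in ims:
    for d in viewer.pinpoint('cap_center',cam):
        w=toworld(cam,d['at'])
        if w[1]>-100: print(cam,'pp',d['confidence'],np.round(w,1))
cv=np.zeros((400,800,3),np.uint8)
for k,cam in enumerate(ims):
    c=proj(cam,T+[z+20]).astype(int); u0,v0=c-20
    cv[:,400*k:400*k+400]=cv2.resize(ims[cam][v0:v0+40,u0:u0+40],None,fx=10,fy=10,interpolation=2)
    for h in (0,46):
        p=np.array([(proj(cam,q)-[u0,v0]+.5)*10+[400*k,0] for q in cyl(*T,28,z+h,z+h)]).astype(int); cv2.polylines(cv,[p],True,(255,0,0),1)
cv2.imwrite('pics/m3.png',cv[:,:,::-1])
```

```text
over 9.64 [588.5  97.7 169.7] 0.56 [-0.6  0.4 -0.5]
hover 10.44 [588.7  99.7 135.6] 0.558 [ 0.4  0.2 -1.7]
[-0.0945425   0.43481722 -0.16703428  1.76903198  0.0867177   0.94382382
 -1.23960869]
scene pp 0.79 [586.8  99.  152.7]
scene pp 0.43 [587.7  96.3  71.8]
```

View pics/m3.png

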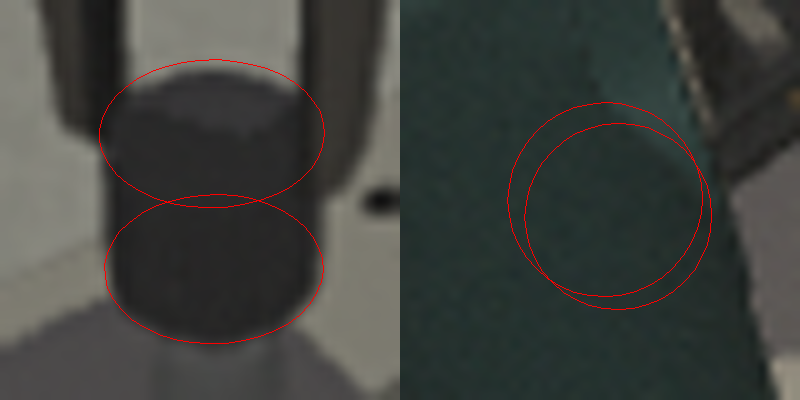

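The scene view shows the held cap within about 0.2 px of the model; in the top view the arm hides it. I descend watching the force.

Run:
```python
from h import *
def st(n): 
    o=robot.observe(); print(n,round(o['t'],2),np.round(o['tcp_pos'],2),round(o['grip_width'],3),np.round(o['contact_force'],1),np.round(o['wrist_torque'],2)); return o
T=[588.3,99.6]
for z in (110,104,100,97.5,96,95,94,93):
    robot.servo_line(T+[z],feed=60); robot.hold(.1); o=st(z)
    if o['contact_force'][2]>6 or np.hypot(*o['contact_force'][:2])>8: break
```

```text
110 11.31 [588.56  99.65 110.21] 0.561 [ 0.4  0.  -1. ] [-0.01 -0.04 -0.02]
104 11.66 [588.31  99.57 104.  ] 0.564 [ 0.5 -0.3 -1.6] [-0.06  0.05 -0.05]
100 12.01 [588.3   99.61  99.96] 0.56 [-0.9 -0.1 -1.1] [-0.04  0.01 -0.03]
97.5 12.36 [588.25  99.61  97.45] 0.562 [-0.6 -0.3 -2. ] [-0.01  0.04 -0.03]
96 12.71 [588.29  99.59  95.99] 0.559 [ 0.4 -0.  -0.7] [-0.04 -0.02  0.05]
95 13.06 [588.28  99.63  94.97] 0.564 [ 0.1  0.6 -1.6] [ 0.06 -0.01  0.03]
94 13.41 [588.27  99.58  94.  ] 0.56 [ 0.1 -0.1 -0.7] [-0.08  0.07 -0.02]
93 13.76 [588.41  99.66  93.19] 0.56 [0.1 1.  1.9] [0.   0.14 0.03]
```

Run:
```python
from h import *
T=[588.3,99.6]; a=np.radians(-54); z=92.6
robot.servo_line(T+[z],feed=30)
for i in range(30):
    if i: a+=0.08
    robot.servo_line(T+[z],feed=60,rotation=rv(a)); o=robot.observe(); f=o['contact_force']; m=o['tcp_pos'][2]
    print(i,round(np.degrees(a)),round(o['t'],2),np.round(o['tcp_pos'],2),np.round(f,1),round(o['wrist_torque'][2],2),round(o['grip_width'],3))
    if f[2]<1.0 and i: 
        robot.servo_line(T+[z-1.5],feed=40); f=robot.observe()['contact_force']; print('probe',np.round(f,1),robot.observe()['tcp_pos'])
        if f[2]<4: print('dropped'); break
    if f[2]>30 or np.hypot(*f[:2])>15: print('high');break
    if f[2]>14: z+=.3
    if 1<f[2]<5: z-=.3
```

```text
0 -54 14.26 [588.54  99.69  92.87] [-1.  -0.7  4.8] 0.08 0.566
1 -49 14.51 [587.75  99.34  91.5 ] [ 0.1  0.1 -1.5] 0.0 0.564
probe [-0.   0.7 -1.1] [588.01265507  99.46784357  90.34222171]
dropped
```

Run:
```python
from h import *
T=[588.3,99.6]; a=np.radians(-54)+.08+.03
robot.servo_line(T+[91],feed=40,rotation=rv(a))
for z in (89,87,85,83,82,81,80,79,78):
    robot.servo_line(T+[z],feed=40); robot.hold(.05); o=robot.observe(); f=o['contact_force']
    print(z,round(o['t'],2),np.round(o['tcp_pos'],2),np.round(f,1),np.round(o['wrist_torque'],2),round(o['grip_width'],3))
    if f[2]>12 or np.hypot(*f[:2])>8: break
```

```text
89 15.31 [588.19  99.59  88.88] [-0.   0.4 -1.2] [-0.02 -0.06 -0.02] 0.56
87 15.61 [588.24  99.6   86.92] [-1.1  0.4 -1.5] [-0.03  0.03 -0.06] 0.56
85 15.91 [588.25  99.59  84.92] [-0.2  0.3 -1.2] [-0.01 -0.06  0.01] 0.56
83 16.21 [588.25  99.59  82.91] [ 0.5 -0.8 -1. ] [-0.02  0.02  0.  ] 0.56
82 16.51 [588.37  99.6   82.04] [ 0.3 -0.2 -0.7] [ 0.01 -0.05  0.  ] 0.562
81 16.81 [588.46  99.68  81.46] [-1.7  0.5  4.7] [-0.06  0.29 -0.01] 0.559
80 17.11 [588.42  99.64  80.21] [-2.1 -1.2  5. ] [-0.08  0.3  -0.01] 0.561
79 17.41 [588.46  99.66  79.23] [-1.1 -0.7  5.2] [-0.14  0.39 -0.01] 0.562
78 17.71 [588.51  99.67  78.33] [-1.7  0.2  5.2] [-0.09  0.44  0.05] 0.559
```

Run:
```python
from h import *
T=[588.3,99.6]
grip(0.0,60)
for z in np.arange(77.2,73.4,-.4):
    robot.servo_line(T+[z],feed=30); robot.hold(.1); o=robot.observe(); f=o['contact_force']
    print(round(z,1),round(o['t'],2),np.round(o['tcp_pos'],2),np.round(f,1),np.round(o['wrist_torque'],2),round(o['grip_width'],3))
    if f[2]>19: break
snap('scene','f.png',(170,130,340,260),4)
snap('scene','f2.png')
```

```text
77.2 18.27 [588.49  99.65  77.62] [-2.3 -0.   6.1] [-0.07  0.43 -0.  ] 0.555
76.8 18.62 [588.5   99.66  77.29] [-1.2  0.   6.6] [-0.12  0.45 -0.  ] 0.557
76.4 18.98 [588.51  99.64  76.96] [-2.8 -0.5  7.2] [-0.11  0.52 -0.02] 0.558
76.0 19.32 [588.51  99.62  76.93] [-3.3 -1.3 10.6] [-0.15  0.79  0.03] 0.556
75.6 19.68 [588.53  99.65  76.92] [-3.6 -1.3 12.3] [-0.2   0.98  0.05] 0.559
75.2 20.02 [588.5   99.67  76.85] [-5.8 -2.2 15.2] [-0.24  1.17  0.03] 0.555
74.8 20.38 [588.55  99.64  76.83] [-5.5 -1.6 17.7] [-0.31  1.45  0.05] 0.556
74.4 20.73 [588.56  99.66  76.82] [-6.3 -0.4 18.2] [-0.38  1.61  0.11] 0.56
74.0 21.07 [588.56  99.63  76.77] [-7.1 -1.7 22.7] [-0.34  1.86  0.02] 0.557
```

View pics/f.png

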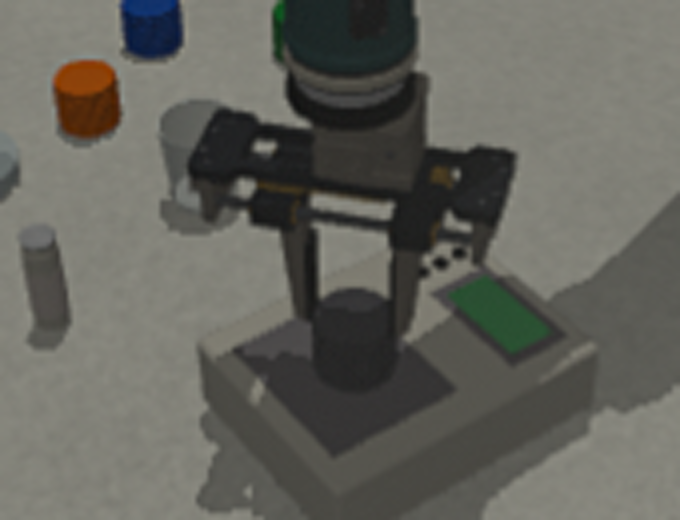

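The picture shows the cap upright, its rim on the deck plate at about (352,385) in the crop, still in the fingers. The other labware stands where it was. The TCP stopped firmly at 76.9 against 77 expected. I ease the press a little, check that it holds, and hand in.

Run:
```python
from h import *
robot.servo_line([588.3,99.6,74.8],feed=20)
for i in range(3):
    robot.hold(.4); o=robot.observe(); print(round(o['t'],2),np.round(o['tcp_pos'],2),np.round(o['contact_force'],1),np.round(o['wrist_torque'],2),round(o['grip_width'],3))
robot.job_done()
```

```text
21.82 [588.57  99.61  76.85] [-6.1 -1.3 17.2] [-0.26  1.42 -0.  ] 0.555
22.23 [588.56  99.63  76.84] [-5.  -1.5 17. ] [-0.25  1.4  -0.01] 0.557
22.62 [588.55  99.65  76.83] [-5.6 -1.  16.5] [-0.3   1.41  0.04] 0.553
the job is handed in; nothing more can be done
```

The dark cap is on the turret, keyed over the pins and pushed home. I handed the job in at 22.6 s with the gripper still holding it down at 60 N grip.

- **Pick and alignment:** I squeezed the cap lightly one way, then gripped it at right angles to that, so it was centred in the jaws. On the turret it touched the pins and dropped after about 5° of turn.
- **Spring and seat:** The plunger met the cap with the TCP at about 81.5–82 mm and pushed back with about 5 N, rising to about 7 N. The cap then stopped firmly at 76.9 mm; I expected 77 mm when fully home.
- **Last checks:** The pose and a net press of about 17 N stayed steady over 1.2 s. The last picture showed the cap upright on the deck and no labware moved in view; the cylinder and part of the bench were outside that crop.

**What disagreed:**
- **Pin contact:** The cap met the pins with the TCP near 93 mm, about 2 mm lower than expected.
- **Gripper reading:** The gripper read about 52 mm on the 56 mm cap.
- **Side load:** About 6 N of side force and 1.4 N m of moment remained under the press.
- **Top camera:** The arm hid the turret, so the seated cap was checked only from the scene camera.

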